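# Load three tape rolls on the spring-braked tape hanger

## Task

Hang the three tape rolls on the tape hanger's bar: blue first at the back by the sprung disc, then black, then the small amber one in front, so that each roll's edge stays in reach. The pack is wider than the free room, so press it back gently against the spring with the amber roll and lower that roll behind the upturned lip until all hang flush on the bar. Do not force the hanger or move the bottle, board and screw dish.

Things in the scene. Friction and masses are not known exactly. Their poses are not given: they have to be found in the camera images.
- hanger: Fixed tape hanger: dark steel foot 145x96 mm, post, clamp block (x 44 to 76 mm, top at z 137 mm, thumb screw at -y), round steel bar 20 mm thick. Origin on the desk under the bar; x points back along the bar, so the bar's free end points to -x, about toward the robot. Bar axis level at y = 0, z = 120 mm. More than 16 N between the hanger and anything would bend it.
- bar_axis (a point): Point of the hanger on its bar's axis (hanger x = 0, y = 0, z = 120 mm). At the bar's front end a tongue 12 mm wide, 5 mm thick, stands 6 mm above the bar's top (z = 136 mm): the lip. Its rear face is at x = -32 mm, its front and the bar's tip at -37 mm, plus the shift. Shift: bar, lip and disc sit clamped together up to 14 mm farther back (+) or forward (-) each time.
- clamp (a point): Middle of the clamp block, on the bar's axis (hanger x = 60 mm). The shift of the bar is not reported: feel or see it. On the bar sits a sprung brake disc 48 mm across, front face at x = 10 mm plus the shift: 42 mm from the lip, while the pack is 46 mm. It yields from 2.5 N, 0.5 N more per mm, and stops hard after 6.5 mm (2.5 mm to spare). The clamp holds 90 N.
- blue_roll: Roll of blue masking tape, 66 mm across, 19 mm wide, bore 38 mm, about 70 g. Origin at its centre, x along its level axis as its cradle's. Grip from above across the diameter (closing along its level y) at centre height. Hung, its centre is 9 mm below the bar's axis; held 3 mm above the axis, its bore clears lip and bar by 6 mm.
- black_roll: Roll of black tape, 60 mm outer diameter, 15 mm wide, bore 38 mm, about 60 g; otherwise like the blue roll. Fingers wider than the roll must be set toward its front (-x) so that they do not strike the bigger roll behind it.
- amber_roll: Roll of amber tape, 54 mm outer diameter, 12 mm wide, bore 38 mm, about 40 g; otherwise like the black roll.
- blue_cradle: Off-white printed cradle of the blue roll, fixed: 41x40 mm foot, cheeks 23 mm high and 34 mm wide (y) before and behind the roll with 0.75 mm play each side. Origin on the desk; x along the roll's axis; the roll's centre is 39 mm above the desk.
- black_cradle: Off-white printed cradle of the black roll, fixed, 37x40 mm, else the same; the roll's centre is 36 mm above the desk.
- amber_cradle: Off-white printed cradle of the amber roll, fixed, 34x40 mm, else the same; the roll's centre is 33 mm above the desk.
- dropper_bottle: Brown dropper bottle, 33 mm wide, 102 mm tall, loose bystander. Origin under its centre.
- green_board: Green circuit board on short legs, 46x62x19 mm, loose bystander. Origin under its centre.
- screw_dish: Round steel dish of screws, 77 mm wide, 16 mm tall, loose bystander. Origin under its centre.
Things that resemble listed ones, but are neither listed nor needed, are in the scene too. What is shaped like the amber_roll but purple is not meant.

How it is judged:
On the way, in this order (a step that is already met when the one before it is completed fails the run):
1. the blue roll hangs on the bar (z of blue_roll in the frame of hanger between 0.107 and 0.1145 m and y of blue_roll in the frame of hanger between -0.006 and 0.006 m and x of blue_roll in the frame of hanger between -0.028 and 0.026 m and angle between the x axis of blue_roll and the x axis of hanger, either way round below 0.14 rad), for 0.2 s.
2. the black roll hangs on the bar in front of the blue one (all of step 1 and z of black_roll in the frame of hanger between 0.107 and 0.1145 m and y of black_roll in the frame of hanger between -0.006 and 0.006 m and x of black_roll in the frame of hanger between -0.043 and 0.01 m and angle between the x axis of black_roll and the x axis of hanger, either way round below 0.14 rad), for 0.2 s.
3. the amber roll hangs behind the lip, all three flush (all of step 2 and z of amber_roll in the frame of hanger between 0.107 and 0.1145 m and y of amber_roll in the frame of hanger between -0.006 and 0.006 m and x of amber_roll in the frame of hanger between -0.056 and -0.009 m and angle between the x axis of amber_roll and the x axis of hanger, either way round below 0.14 rad and distance between blue_roll and black_roll between 0.0155 and 0.0188 m and distance between black_roll and amber_roll between 0.0122 and 0.0153 m), for 0.2 s.
At the end, for the whole second after the job is handed in: Blue at the back, black, then amber in front: all hang at rest behind the lip, centres 5.5 to 13 mm below the bar's axis, within 6 mm of its middle line, square within 8 degrees, neighbours flush (centres 15.5 to 18.8 mm apart for blue-black, 12.2 to 15.3 mm for black-amber) (all of step 3 and linear speed of each of blue_roll, black_roll, amber_roll below 0.02 m/s); the robot touches nothing.
It fails at once if the hanger is pressed or struck with more than 16 N (contact force between hanger and anything else above 16 N).
It fails at once if the dropper bottle is moved more than 15 mm (distance of dropper_bottle from where it was at the start of the episode above 0.015 m).
It fails at once if the green circuit board is moved more than 15 mm (distance of green_board from where it was at the start of the episode above 0.015 m).
It fails at once if the dish of screws is moved more than 15 mm (distance of screw_dish from where it was at the start of the episode above 0.015 m).
It also fails if it takes over 72 s, if anything falls off the work surface, if the arm or the gripper's body presses on something with over 40 N, if the wrist force passes 120 N, or if a joint passes its speed limit or range.

## Robot

A 6-joint arm with a two-finger parallel gripper is mounted at the origin on a cart in front of the work surface, level with it; the furniture and walls round the work are solid. World frame = base frame: x ahead of the robot, y to its left, z up, the work surface at z = 0. Lengths are in m, angles in rad, forces in N, time in s.
With the tool pointing down it reaches from about 0.375 to 0.9 m from the base axis. Payload 3.1 kg.
Tool frame: the origin (TCP) lies on the centre line of the jaws, within the pads' length; the fingertips stand 8 mm ahead of it and the grasp point (between the pads) lies 11 mm behind it; z points along the fingers, y is the line along which they close (so a half turn about z gives the same grasp; the last joint's range is limited). The gripper opens to 85 mm and grips with 20 to 120 N. Pads are 22 mm wide; open, the fingers measure 114 mm over their backs; the gripper's body (76 mm by 85 mm) begins 54 mm behind the grasp point. The pads swing forward as they close: fully open they stand 13 mm farther back than shut.
Start: joints at [0.939, 0.527, 1.433, -0, 1.181, -0.178], TCP at [0.274, 0.562, 0.209] pointing down, gripper open.
Joint ranges: [-3.08, 3.08], [-0.75, 2.2], [0.22, 2.44], [-1.43, 4.57], [0, 2.65], [-2.85, 2.85]. Speed limits (rad/s): [2.79, 2.79, 3.14, 3.14, 3.14, 3.14].

## Interface

Orientations are given as a unit quaternion [x, y, z, w].
In Python, from station import * gives the robot as it stands.
- The arm moves only by the tool play_rows, never from a script. Its argument "rows" is a list of rows, each a list of 3 entries, a list of its own where there are three numbers: the turn, a rotation vector about the tool's x, y, z in degrees, then the shift along the tool's x, y, z in mm, then the closure, from 0 (fully open) to 1 (shut). In form: [[[ax, ay, az], [dx, dy, dz], jaw], ...]. A call has 1 to 12 rows; each row shifts and turns the commanded pose from where the row before left it, along the tool's axes as they then stand; what a row does not reach is not made up. A row lasts 1/12 s, in which the tool goes at most 41.7 mm and 7.16 degrees, less where a joint would pass 70% of its speed; a pose out of reach is approached as far as the arm can. A call with a gripper value outside its range is refused whole. The fingers move at their own pace and stop on an object; "grip_force" is the grip in N (left out, the last holds). Time passes only in rows, so rows that do not move let the fingers close. It gives the time, the measured TCP pose, the force, the opening and the grip force at its end, in the units of the state.
- sense(): the state, without advancing time (a new reading comes with each control period).
- snapshot(name): name is "scene" or "side" or "wrist"; returns (picture, depth): 400x640x3 uint8, red, green, blue; 400x640 float32, m along the optical axis (not along the pixel's ray), 0 where there is no reading.
- get_calibration(name): a dict with "vfov" (degrees; the focal length in pixels is half the picture's height over the tangent of half this angle, whatever the lens; pixels are square), "cx", "cy" (the principal point, pixels), "k1" (the pictures are not rectified: a ray, as slopes to the right and down, at radius r is drawn at 1 + k1 r^2 times it, then the intrinsics apply), "xyz" and "attitude" of the camera in the world. Camera axes: x right, y down, z forward; pixel columns grow to the right and rows downward; lengths in m; the calibration is good to about 2 mm. A picture is of the moment at which its call begins: read the wrist's pose just before it. get_calibration takes no time and is no camera call; for the wrist camera it gives the pose at the moment of the call.
- sign_off(): hands the job in; it is judged then, once.
The state is a dict: "t": time; "q": joint angles; "qd": joint speeds; "tau": joint torques, N m; "tcp_pos": TCP position; "tool_rot": TCP orientation; "force": force on the tool from outside, world axes, zero at the start; "ft_torque": the same for the moment, N m; "finger_gap": opening from 0.0 (shut) to 1.0 (fully open); "gripper_force": force on a finger pad.
Only numpy, scipy, OpenCV 4.12 (cv2) and the standard library are available. Lean on these libraries where they do the work, as an engineer would, in place of code of your own. Each camera call takes 0.05 s, during which the arm holds its last target. There are 200 camera calls.

## Working session

There is one attempt and no reset: what is moved stays moved. The work goes in short steps, Python scripts to look and compute and a tool call to move; the robot and the scene stay as the last step left them, time stands still between calls to the robot, and variables do not carry over. Pictures are saved under pics/ and viewed, at most 10 in all, crops included, and the job is handed in when it is done.

Besides the shell and the picture viewer there is one more tool, called as a command line: name --argument value ..., lists and objects as JSON in quotes. play_rows: Moves the arm, as the interface text tells. Its arguments: {"type":"object","properties":{"rows":{"type":"array","items":{"type":"array"}},"grip_force":{"type":"number"}},"required":["rows"]}

```bash
ls; mkdir -p pics
cat > h.py <<'E'
import numpy as np, cv2
from station import *
from scipy.spatial.transform import Rotation as R
def cal(n):
    c=get_calibration(n); f=200/np.tan(np.radians(c["vfov"])/2); return c,f
def rot(a):
    a=np.array(a,float)
    return R.from_quat(a).as_matrix() if a.size==4 else a.reshape(3,3)
def rays(c,f,u,v):
    xd=(np.asarray(u,float)-c["cx"])/f; yd=(np.asarray(v,float)-c["cy"])/f
    x,y=xd.copy(),yd.copy()
    for _ in range(20):
        s=1+c["k1"]*(x*x+y*y); x=xd/s; y=yd/s
    return np.stack([x,y,np.ones_like(x)],-1)
def cloud(n,d,c=None,f=None):
    if c is None: c,f=cal(n)
    v,u=np.mgrid[0:400,0:640]
    return (rays(c,f,u,v)*d[...,None])@rot(c["attitude"]).T+np.array(c["xyz"])
E
python3 - <<'E'
from h import *
print(sense()); 
for n in ("scene","side","wrist"):
    c,f=cal(n); print(n,c,f)
    p,d=snapshot(n); np.savez(f"pics/{n}0.npz",p=p,d=d,P=cloud(n,d,c,f)); cv2.imwrite(f"pics/{n}0.png",p[...,::-1])
E
```

```text
pics
{'t': 0.0, 'q': array([ 9.38492398e-01,  5.28449076e-01,  1.43387153e+00,  1.51363567e-05,
        1.18139973e+00, -1.78477610e-01]), 'qd': array([-0.00076195,  0.00082315,  0.00130973, -0.00144549, -0.00098273,
        0.00019071]), 'tau': array([-6.56190264e-05, -4.42353594e+01, -1.78026545e+01, -2.10003755e-04,
        8.42353329e-03,  4.56941919e-06]), 'tcp_pos': array([0.27351392, 0.561145  , 0.20755395]), 'tool_rot': array([ 2.24973569e-01,  9.74364286e-01, -9.74852805e-04, -4.25985790e-04]), 'force': array([ 0.18019346, -0.60617565, -0.06514204]), 'ft_torque': array([ 0.04001612, -0.02113791, -0.02565333]), 'gripper_force': 0.0, 'finger_gap': 0.998684408177707}
scene {'vfov': 51.34350619178785, 'cx': 324.52487002114424, 'cy': 200.09015875767327, 'k1': -0.03228326074655908, 'xyz': array([-0.1399642 , -0.22100725,  0.75545643]), 'attitude': array([ 0.79836949, -0.44417697,  0.19579244, -0.35634013])} 416.09414415807635
side {'vfov': 47.50936956744654, 'cx': 320.9206481865389, 'cy': 203.26017231288554, 'k1': 0.008973115864843251, 'xyz': array([0.48494629, 1.06060171, 0.43620541]), 'attitude': array([-0.00362262,  0.82481543, -0.56522423,  0.01370951])} 454.4337777062561
wrist {'vfov': 68.81283243299987, 'cx': 322.05182150301533, 'cy': 201.67997635857174, 'k1': -0.007694309078676532, 'xyz': array([0.2028704 , 0.59547045, 0.37302216]), 'attitude': array([0.83727453, 0.52438468, 0.08120709, 0.13189951])} 292.02247641368683
```

View pics/scene0.png

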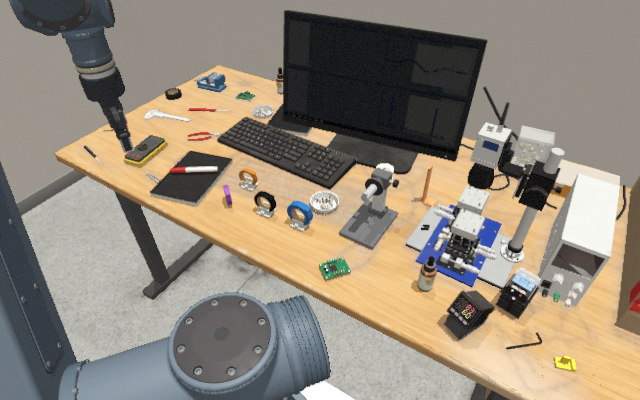

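View pics/side0.png

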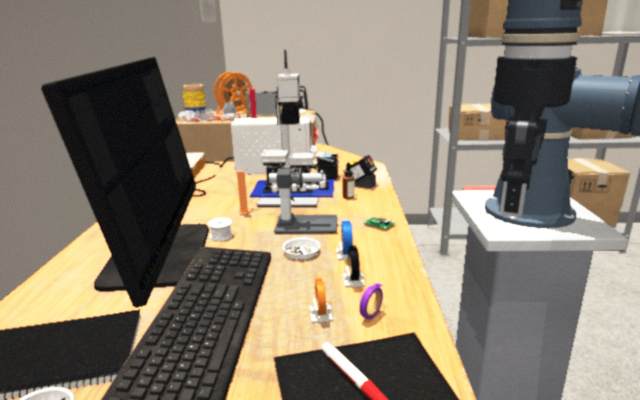

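Scene picture: the orange ring in a cradle at (248,179) is the amber roll; purple ring (228,195) is the decoy. Black is at (265,204), blue at (300,214), hanger at about (375,205), dish (324,202), board (335,268), bottle (428,272). Other orange items: the upright strip (427,185) and a spool behind the bench in the side view (233,90). In the side view, amber is at (320,300), purple (371,301), black (353,265), blue (347,240) and the hanger (290,205).

```bash
cat > m.py <<'E'
from h import *
def masks(p):
    h=cv2.cvtColor(p,cv2.COLOR_RGB2HSV); H,S,V=[h[...,i].astype(int) for i in range(3)]
    return dict(blue=(H>98)&(H<118)&(S>140)&(V>60),amber=(H>8)&(H<20)&(S>170)&(V>120),purple=(H>128)&(H<150)&(S>100),dark=(V<60))
E
python3 - <<'E'
from m import *
win={"scene":dict(blue=(280,195,320,235),amber=(235,165,262,192),dark=(250,187,280,218),purple=(218,180,238,212)),
"side":dict(blue=(335,215,360,262),amber=(305,272,335,322),dark=(340,240,364,290),purple=(355,280,390,322))}
for n in win:
    z=np.load(f"pics/{n}0.npz"); p,d,P=z["p"],z["d"],z["P"]; M=masks(p)
    for k,(a,b,c,e) in win[n].items():
        m=np.zeros((400,640),bool); m[b:e,a:c]=M[k][b:e,a:c]; m&=(d>0)&(P[...,2]>0.012)&(P[...,2]<.09)
        Q=P[m]; md=np.median(Q,0); Q=Q[np.linalg.norm(Q-md,axis=1)<.05]
        w,V=np.linalg.eigh(np.cov(Q[:,:2].T))
        print(n,k,len(Q),"mean",Q.mean(0).round(4),"min",np.percentile(Q,2,axis=0).round(4),"max",np.percentile(Q,98,axis=0).round(4),"minor ax deg",np.degrees(np.arctan2(V[1,0],V[0,0])).round(1),np.sqrt(w).round(4))
    # hanger tall points
    m=(d>0)&(P[...,2]>.1)&(P[...,2]<.14)&(P[...,0]>.4)&(P[...,0]<.75)&(np.abs(P[...,1])<.2)
    Q=P[m]; print(n,"hang",len(Q),np.percentile(Q,[1,50,99],axis=0).round(3).tolist())
    m=(d>0)&(P[...,2]>.003)&(P[...,2]<.02)&(P[...,0]>.35)&(P[...,0]<.75)&(np.abs(P[...,1])<.2)&(p.max(2)<110)
    Q=P[m]; print(n,"foot",len(Q),np.percentile(Q,[1,50,99],axis=0).round(3).tolist())
E
```

```text
scene blue 233 mean [0.4552 0.2193 0.0577] min [0.4478 0.1965 0.0243] max [0.4672 0.2551 0.0726] minor ax deg -173.7 [0.0054 0.0187]
scene amber 79 mean [0.5069 0.4267 0.0497] min [0.4987 0.4097 0.0242] max [0.5149 0.4568 0.0609] minor ax deg -168.8 [0.0033 0.0154]
scene dark 147 mean [0.4473 0.3212 0.053 ] min [0.4401 0.3011 0.0246] max [0.4561 0.3542 0.0669] minor ax deg -172.1 [0.0041 0.0174]
scene purple 74 mean [0.4162 0.4272 0.0426] min [0.4068 0.418  0.0196] max [0.4331 0.4464 0.055 ] minor ax deg 141.4 [0.0029 0.0108]
scene hang 1879 [[0.508, -0.172, 0.101], [0.587, -0.125, 0.121], [0.704, 0.099, 0.138]]
scene foot 671 [[0.361, -0.198, 0.003], [0.527, 0.088, 0.011], [0.606, 0.123, 0.02]]
side blue 219 mean [0.4591 0.2505 0.0542] min [0.4507 0.2184 0.0218] max [0.4661 0.2628 0.0716] minor ax deg -179.3 [0.0044 0.0112]
side amber 221 mean [0.506  0.4514 0.0454] min [0.5004 0.4188 0.0196] max [0.5134 0.4631 0.0593] minor ax deg -171.6 [0.0033 0.0127]
side dark 235 mean [0.4493 0.349  0.0484] min [0.4423 0.3133 0.0184] max [0.4573 0.3616 0.0656] minor ax deg -171.5 [0.0036 0.013 ]
side purple 220 mean [0.4325 0.4511 0.0418] min [0.4128 0.4259 0.0161] max [0.4432 0.4641 0.0537] minor ax deg 142.0 [0.0029 0.0136]
side hang 1268 [[0.511, -0.171, 0.101], [0.593, 0.079, 0.118], [0.716, 0.103, 0.137]]
side foot 678 [[0.363, -0.198, 0.003], [0.558, 0.1, 0.011], [0.669, 0.13, 0.02]]
```

Run:
```python
from m import *
a=cv2.imread("pics/scene0.png")[150:260,210:420]; cv2.imwrite("pics/crop1.png",cv2.resize(a,None,fx=3.8,fy=3.8,interpolation=cv2.INTER_CUBIC))
```

```text
(no output)
```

View pics/crop1.png

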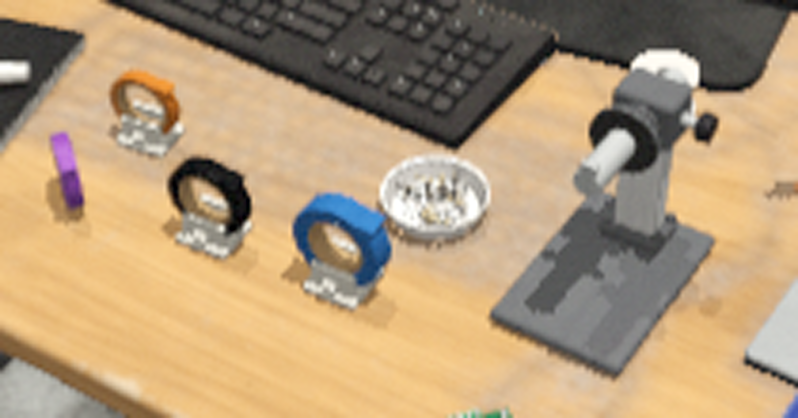

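Crop: amber in its cradle at (147,108), purple decoy loose at (67,172), black (212,205), blue (343,245). The bar points left-front with a dark disc, and its tip is at (590,180). The choice is confirmed by description, so I start moving with a safe lift and turn.

play_rows --rows '[[[0, 0, -7], [0, 0, -10], 0], [[0, 0, -7], [0, 0, -10], 0], [[0, 0, -7], [0, 0, -10], 0], [[0, 0, -7], [0, 0, -10], 0], [[0, 0, -7], [0, 0, -10], 0], [[0, 0, 0], [-14, -37, 0], 0], [[0, 0, 0], [-14, -37, 0], 0], [[0, 0, 0], [-14, -37, 0], 0], [[0, 0, 0], [-14, -37, 0], 0], [[0, 0, 0], [-14, -37, 0], 0], [[0, 0, 0], [-14, -37, 0], 0], [[0, 0, 0], [-14, -37, 0], 0]]'

```text
t: 1.15
tcp_pos: [0.4116, 0.3195, 0.2584]
tool_rot: [-0.079, 0.997, -0.0, -0.0]
force: [0.3, 0.4, 0.0]
finger_gap: 0.998
gripper_force: 0.0
```

play_rows --rows '[[[0, 0, 0], [-14, -37, 0], 0], [[0, 0, 0], [-14, -37, 0], 0], [[0, 0, 0], [-14, -37, 0], 0], [[0, 0, 0], [0, -20, 0], 0], [[0, 0, 0], [0, 0, 0], 0], [[0, 0, 0], [0, 0, 0], 0]]'

```text
t: 1.65
tcp_pos: [0.4732, 0.1975, 0.2582]
tool_rot: [-0.077, 0.997, 0.0, -0.001]
force: [-1.0, -0.1, -0.0]
finger_gap: 1.002
gripper_force: 0.0
```

Run:
```python
from h import *
s=sense(); print(s["t"],s["tcp_pos"],s["tool_rot"],s["force"])
c,f=cal("wrist"); print(rot(c["attitude"])[:,2],c["xyz"])
p,d=snapshot("wrist"); np.savez("pics/wrist1.npz",p=p,d=d,P=cloud("wrist",d,c,f)); cv2.imwrite("pics/wrist1.png",p[...,::-1])
```

```text
1.65 [0.47324417 0.19746892 0.25823036] [-7.69422020e-02  9.97035399e-01  2.03677887e-04 -5.18487499e-04] [-0.98733331 -0.13332588 -0.03129739]
[ 0.30152052  0.0476762  -0.95226696] [0.39553066 0.18492469 0.42367353]
```

View pics/wrist1.png

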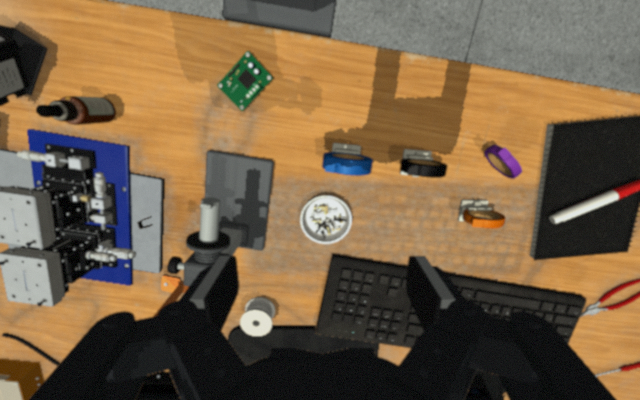

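Wrist view (x down, y right): blue at (348,160), black (424,163), amber (484,212), purple (503,160), and the dish (326,218). The hanger bar runs from (210,205) to the disc at (208,240).

```bash
cat > roll.py <<'E'
from m import *
def rolls(P,p,d):
    M=masks(p)
    for k,c0,rad,w in (("blue",(.4575,.229),33,19),("dark",(.449,.331),30,15),("amber",(.507,.436),27,12)):
        zc=rad/1000+.006
        m=(d>0)&M[k]&(P[...,2]>zc+.008)&(np.hypot(P[...,0]-c0[0],P[...,1]-c0[1])<.045)
        Q=P[m]
        if len(Q)<20: print(k,len(Q)); continue
        (cx,cy),(a,b),ang=cv2.minAreaRect((Q[:,:2]*1e4).astype(np.float32))
        w_,V=np.linalg.eigh(np.cov(Q[:,:2].T)); t=np.degrees(np.arctan2(V[1,0],V[0,0]))
        print(k,len(Q),"rect",round(cx/10,1),round(cy/10,1),round(a/10,1),round(b/10,1),round(ang,1),"pca axis",round((t+90)%180-90,1),"top",np.percentile(Q[:,2],95).round(4))
def hanger(P,p,d):
    m=(d>0)&(P[...,2]>.095)&(P[...,2]<.142)&(np.abs(P[...,1]-.09)<.06)&(P[...,0]>.47)&(P[...,0]<.67)
    Q=P[m]; 
    for x in np.arange(.48,.66,.006):
        q=Q[(Q[:,0]>=x)&(Q[:,0]<x+.006)]
        if len(q)>3: print("x",round(x+.003,3),len(q),"y",np.percentile(q[:,1],[3,97]).round(4),"z",np.percentile(q[:,2],[50,97]).round(4), "ytop", q[q[:,2]>np.percentile(q[:,2],80),1].mean().round(4))
def foot(P,p,d):
    m=(d>0)&(P[...,2]>.003)&(P[...,2]<.02)&(P[...,0]>.43)&(P[...,0]<.64)&(P[...,1]>.0)&(P[...,1]<.17)&(p.max(2)<130)
    Q=P[m]; (cx,cy),(a,b),ang=cv2.minAreaRect((Q[:,:2]*1e4).astype(np.float32)); print("foot",len(Q),cx/10,cy/10,a/10,b/10,ang, np.median(Q[:,2]))
E
python3 - <<'E'
from roll import *
for n in ("wrist1","scene0","side0"):
    z=np.load(f"pics/{n}.npz"); p,d,P=z["p"],z["d"],z["P"]; print("==",n); rolls(P,p,d); foot(P,p,d)
    hanger(P,p,d)
E
```

```text
== wrist1
blue 652 rect 457.6 226.7 17.8 58.6 3.2 pca axis 3.4 top 0.0718
dark 465 rect 447.9 326.7 13.8 51.5 4.4 pca axis 4.6 top 0.0659
amber 265 rect 506.8 431.3 12.3 44.3 10.6 pca axis 9.8 top 0.0597
foot 4642 547.585546875 79.65589599609375 96.40858764648438 144.14462890625 89.49573516845703 0.011744436115475543
x 0.507 149 y [0.0724 0.0887] z [0.1253 0.1361] ytop 0.0802
x 0.513 73 y [0.0753 0.0895] z [0.1281 0.1364] ytop 0.0804
x 0.519 99 y [0.072  0.0895] z [0.1282 0.1303] ytop 0.079
x 0.525 97 y [0.0724 0.0895] z [0.1282 0.1306] ytop 0.0798
x 0.531 96 y [0.0726 0.0891] z [0.1285 0.1303] ytop 0.0799
x 0.537 90 y [0.0713 0.089 ] z [0.1281 0.1303] ytop 0.0793
x 0.543 92 y [0.0715 0.0893] z [0.128  0.1301] ytop 0.0799
x 0.549 89 y [0.0717 0.089 ] z [0.1283 0.1304] ytop 0.0804
x 0.555 556 y [0.0585 0.1018] z [0.1285 0.1412] ytop 0.0804
x 0.561 57 y [0.0612 0.1028] z [0.1379 0.1417] ytop 0.0808
x 0.567 72 y [0.0704 0.0927] z [0.1318 0.1346] ytop 0.0795
x 0.573 118 y [0.0681 0.093 ] z [0.1315 0.1345] ytop 0.0802
x 0.579 241 y [0.059  0.0961] z [0.1323 0.1367] ytop 0.0724
x 0.585 150
[... 2583 characters left out ...]
1 40 y [0.0825 0.1045] z [0.1225 0.1417] ytop 0.0947
x 0.567 31 y [0.0733 0.0942] z [0.1227 0.1323] ytop 0.0829
x 0.573 29 y [0.0807 0.0943] z [0.123  0.1329] ytop 0.0845
x 0.579 44 y [0.0641 0.0968] z [0.1234 0.1335] ytop 0.0825
x 0.585 58 y [0.0656 0.1031] z [0.1242 0.1366] ytop 0.0793
x 0.591 59 y [0.0692 0.1037] z [0.1239 0.1372] ytop 0.081
x 0.597 52 y [0.0706 0.1023] z [0.1258 0.1369] ytop 0.0818
x 0.603 60 y [0.0679 0.1027] z [0.12   0.1365] ytop 0.0808
x 0.609 51 y [0.071  0.1034] z [0.1253 0.1368] ytop 0.0809
x 0.615 21 y [0.0794 0.0981] z [0.1193 0.1288] ytop 0.0816
x 0.621 20 y [0.0791 0.0897] z [0.1209 0.1288] ytop 0.0831
x 0.627 27 y [0.0778 0.0898] z [0.1214 0.1286] ytop 0.0804
```

```bash
cat > go.py <<'E'
import sys
from h import *
x,y,z,yaw=map(float,sys.argv[1:5]); s=sense(); T=R.from_quat(s["tool_rot"]).as_matrix()
G=np.array([[-np.cos(np.radians(yaw)),-np.sin(np.radians(yaw)),0],[-np.sin(np.radians(yaw)),np.cos(np.radians(yaw)),0],[0,0,-1]]).T
print("turn deg",np.degrees(R.from_matrix(T.T@G).as_rotvec()).round(2),"shift after turn mm",((np.array([x,y,z])-s["tcp_pos"])@G*1000).round(1))
E
python3 go.py .4577 .2295 .028 3.3
python3 - <<'E'
from roll import *
for n in ("wrist1","scene0","side0"):
    z=np.load(f"pics/{n}.npz"); P=z["P"]; d=z["d"]>0
    b=d&(abs(P[...,1]-.08)<.012)&(P[...,0]>.49)&(P[...,0]<.53)&(P[...,2]>.112)&(P[...,2]<.14)
    print(n,"tip x pct",np.percentile(P[b][:,0],[1,5,20,40]).round(4), "lip top x",np.percentile(P[b&(P[...,2]>.133)][:,0],[3,97]).round(4))
    r=np.hypot(P[...,1]-.08,P[...,2]-.12); e=d&(r>.013)&(r<.022)&(P[...,0]>.535)&(P[...,0]<.575)
    print("disc face",e.sum(),np.percentile(P[e][:,0],[5,25,50,75,95]).round(4))
    c=d&(P[...,2]>.1345)&(P[...,2]<.139)&(P[...,0]>.565)&(P[...,0]<.63)&(abs(P[...,1]-.08)<.03); print("clamp",np.percentile(P[c],[2,98],axis=0).round(4).tolist())
E
```

```text
turn deg [ 0.03 -0.05  5.63] shift after turn mm [ 13.4  31.9 230.3]
wrist1 tip x pct [0.5073 0.5076 0.5081 0.5119] lip top x [0.5074 0.5119]
disc face 424 [0.5543 0.5546 0.5549 0.5668 0.5729]
clamp [[0.5721, 0.059, 0.1347], [0.6073, 0.0829, 0.138]]
scene0 tip x pct [0.5065 0.5071 0.5086 0.5098] lip top x [0.5075 0.5134]
disc face 110 [0.5542 0.5553 0.556  0.5569 0.5721]
clamp [[0.5797, 0.0594, 0.1346], [0.6103, 0.0987, 0.1385]]
side0 tip x pct [0.5091 0.5092 0.5114 0.516 ] lip top x [0.5091 0.5137]
disc face 58 [0.5559 0.5563 0.5623 0.5698 0.5741]
clamp [[0.5826, 0.064, 0.1346], [0.6108, 0.1006, 0.1373]]
```

play_rows --rows '[[[0, 0, 5.6], [0, 0, 0], 0], [[0, 0, 0], [6.7, 16, 10], 0], [[0, 0, 0], [6.7, 16, 30], 0], [[0, 0, 0], [0, 0, 40], 0], [[0, 0, 0], [0, 0, 40], 0], [[0, 0, 0], [0, 0, 40], 0], [[0, 0, 0], [0, 0, 30], 0], [[0, 0, 0], [0, 0, 25], 0], [[0, 0, 0], [0, 0, 15], 0], [[0, 0, 0], [0, 0, 0], 0], [[0, 0, 0], [0, 0, 0], 0]]'

```text
t: 2.62
tcp_pos: [0.4569, 0.2307, 0.0279]
tool_rot: [-0.031, 1.0, -0.0, -0.001]
force: [-0.6, 0.3, -0.7]
finger_gap: 0.996
gripper_force: 0.0
```

```bash
python3 go.py .4577 .2295 .028 3.3
```

```text
turn deg [-0.01 -0.12  0.21] shift after turn mm [-0.8 -1.2 -0.1]
```

play_rows --rows '[[[0, 0, 0], [-1, -1, 0], 0.1], [[0, 0, 0], [0, 0, 0], 0.2], [[0, 0, 0], [0, 0, 0], 0.3], [[0, 0, 0], [0, 0, 0], 1], [[0, 0, 0], [0, 0, 0], 1], [[0, 0, 0], [0, 0, 0], 1], [[0, 0, 0], [0, 0, 0], 1], [[0, 0, 0], [0, 0, 0], 1]]' --grip_force 30

```text
t: 3.28
tcp_pos: [0.4601, 0.2287, 0.0303]
tool_rot: [-0.03, 1.0, 0.0, 0.002]
force: [0.3, -0.2, 6.9]
finger_gap: 0.622
gripper_force: 27.8
```

Run:
```python
from h import *
p,d=snapshot("wrist"); q,e=snapshot("side")
a=cv2.resize(p[100:400,120:520],(400,300)); b=cv2.resize(q[190:290,280:413],(400,300),interpolation=cv2.INTER_CUBIC)
cv2.imwrite("pics/g1.png",np.hstack([a,b])[...,::-1]); s=sense(); print(s["force"],s["ft_torque"],s["finger_gap"],s["tcp_pos"])
```

```text
[-0.44348486 -1.09294613  7.70539942] [-0.23922051  0.12251209 -0.05376917] 0.6243525588226025 [0.46011594 0.22865025 0.03028542]
```

View pics/g1.png

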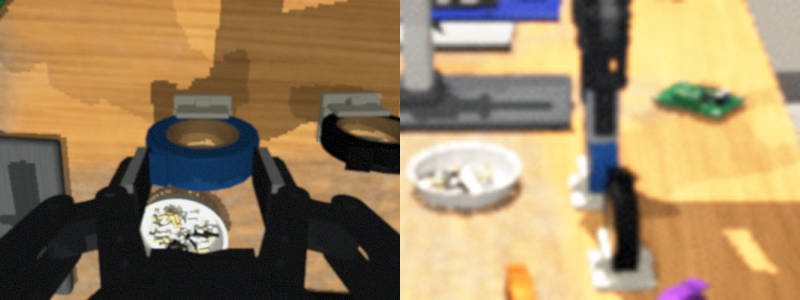

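Left half (wrist): blue roll at (203,160) is held between the pads at (125,180) and (272,180), upright above its cradle. Right half (side): the fingers sit on the blue roll at (603,160). The upward force comes from the pads swinging down as they closed. I lift now.

play_rows --rows '[[[0, 0, 0], [0, 0, -3], 1], [[0, 0, 0], [0, 0, -6], 1], [[0, 0, 0], [0, 0, -15], 1], [[0, 0, 0], [0, 0, -25], 1], [[0, 0, 0], [0, 0, -30], 1], [[0, 0, 0], [0, 0, -30], 1], [[0, 0, 0], [0, 0, -20], 1], [[0, 0, 0], [0, 0, -10], 1], [[0, 0, 0], [0, 0, 0], 1], [[0, 0, 0], [0, 0, 0], 1]]'

```text
t: 4.22
tcp_pos: [0.4587, 0.2286, 0.1676]
tool_rot: [-0.03, 1.0, 0.0, 0.0]
force: [0.7, 0.3, -1.3]
finger_gap: 0.621
gripper_force: 27.4
```

```bash
cat > held.py <<'E'
import sys
from m import *
k=sys.argv[1]; r=float(sys.argv[2])
s=sense(); t=s["tcp_pos"]; print(s["t"],t,s["force"],s["finger_gap"])
for n in ("wrist","scene","side"):
    c,f=cal(n); p,d=snapshot(n); P=cloud(n,d,c,f); cv2.imwrite(f"pics/held_{k}_{n}.png",p[...,::-1])
    m=(d>0)&masks(p)[k]&(np.linalg.norm(P-(t+[0,0,.011]),axis=2)<.05)&(abs(P[...,1]-t[1])<(.5 if k!="dark" else r*.85/1000))
    Q=P[m]; 
    if len(Q)<15: print(n,len(Q)); continue
    T=Q[Q[:,2]>np.percentile(Q[:,2],97)-.012]
    lo=Q[Q[:,2]<t[2]+.012]; hi=Q[Q[:,2]>t[2]+.025]
    print(n,len(Q),"min",np.percentile(Q-t,1,axis=0).round(4),"max",np.percentile(Q-t,99,axis=0).round(4),"topmean",(T.mean(0)-t).round(4),"x lo/hi(5,50,95)",np.percentile(lo[:,0]-t[0],[5,50,95]).round(4) if len(lo)>5 else '-',np.percentile(hi[:,0]-t[0],[5,50,95]).round(4) if len(hi)>5 else '-')
E
python3 held.py blue 33
```

```text
4.2167 [0.45869244 0.22859528 0.16755519] [ 0.70008243  0.32920443 -1.26549028] 0.6209742669653321
wrist 4092 min [-0.0124 -0.0287 -0.014 ] max [0.0071 0.0268 0.0419] topmean [-0.0032 -0.002   0.038 ] x lo/hi(5,50,95) [-0.0124 -0.011  -0.0095] [-0.0112 -0.0038  0.0056]
scene 312 min [-0.0128 -0.0328 -0.0185] max [0.0076 0.029  0.0412] topmean [-0.0051 -0.0031  0.0367] x lo/hi(5,50,95) [-0.012  -0.0101  0.0036] [-0.0118 -0.0076  0.0056]
side 163 min [-0.0112  0.0233 -0.016 ] max [0.0056 0.0343 0.0213] topmean [-0.0027  0.0307  0.0157] x lo/hi(5,50,95) [-0.011  -0.0028  0.0042] -
```

```bash
python3 go.py .4627 .080 .1143 0
python3 - <<'E'
import numpy as np
for n in ("scene0","side0"):
    z=np.load(f"pics/{n}.npz"); P=z["P"]; d=z["d"]>0
    m=d&(P[...,2]>.145)&(P[...,2]<.5)&(P[...,0]>.4)&(abs(P[...,1]-.1)<.12); print(n,m.sum(),np.percentile(P[m],[.5,50],axis=0).round(3).tolist() if m.any() else 0)
E
```

```text
turn deg [-0.04 -0.21  3.39] shift after turn mm [  -5.  -148.3   51.6]
scene0 12284 [[0.819, -0.019, 0.147], [0.864, 0.086, 0.308]]
side0 13165 [[0.821, -0.018, 0.147], [1.09, 0.128, 0.325]]
```

play_rows --rows '[[[0, 0, 3.4], [0, 0, 0], 1], [[0, 0, 0], [-1, -15, 4], 1], [[0, 0, 0], [-2, -33, 8], 1], [[0, 0, 0], [-2, -34, 10], 1], [[0, 0, 0], [0, -34, 10], 1], [[0, 0, 0], [0, -20, 8], 1], [[0, 0, 0], [0, -9, 6], 1], [[0, 0, 0], [0, -3, 4], 1], [[0, 0, 0], [0, 0, 1.5], 1], [[0, 0, 0], [0, 0, 0], 1], [[0, 0, 0], [0, 0, 0], 1]]'

```text
t: 5.28
tcp_pos: [0.464, 0.0818, 0.116]
tool_rot: [-0.001, 1.0, 0.0, -0.0]
force: [0.3, 0.1, -1.3]
finger_gap: 0.622
gripper_force: 27.4
```

```bash
python3 go.py .4627 .080 .1143 0; python3 held.py blue 33
```

```text
turn deg [ 0.02 -0.    0.08] shift after turn mm [ 1.3 -1.8  1.7]
5.2833 [0.46402383 0.08177612 0.11597765] [ 0.31156058  0.11414222 -1.30121263] 0.6224462474455797
wrist 3953 min [-0.0113 -0.0275 -0.014 ] max [0.0071 0.0268 0.042 ] topmean [-0.0028 -0.0018  0.0382] x lo/hi(5,50,95) [-0.0113 -0.0109 -0.0102] [-0.0107 -0.0033  0.006 ]
scene 336 min [-0.0119 -0.0319 -0.0175] max [0.0074 0.0296 0.0429] topmean [-0.0042 -0.0024  0.0378] x lo/hi(5,50,95) [-0.0116 -0.0096 -0.0047] [-0.0109 -0.0067  0.0056]
side 111 min [-0.0079  0.025  -0.0128] max [0.0074 0.0362 0.0238] topmean [-0.0006  0.0311  0.0171] x lo/hi(5,50,95) [-0.0078 -0.0013  0.0053] -
```

play_rows --rows '[[[0, 0, 0], [0, -1.5, 1], 1], [[0, 0, 0], [-8, 0, 0], 1], [[0, 0, 0], [-8, 0, 0], 1], [[0, 0, 0], [-8, 0, 0], 1], [[0, 0, 0], [-8, 0, 0], 1], [[0, 0, 0], [-8, 0, 0], 1], [[0, 0, 0], [-8, 0, 0], 1], [[0, 0, 0], [-8, 0, 0], 1], [[0, 0, 0], [-8, 0, 0], 1], [[0, 0, 0], [-4, 0, 0], 1], [[0, 0, 0], [0, 0, 0], 1], [[0, 0, 0], [0, 0, 0], 1]]'

```text
t: 6.43
tcp_pos: [0.5319, 0.0791, 0.1149]
tool_rot: [0.0, 1.0, 0.0, -0.0]
force: [-0.4, 0.4, -0.3]
finger_gap: 0.614
gripper_force: 27.4
```

```bash
python3 go.py .5457 .080 .1143 0; python3 held.py blue 33;  python3 - <<'E'
import cv2,numpy as np
a=cv2.imread("pics/held_blue_wrist.png")[100:400,120:520];b=cv2.imread("pics/held_blue_side.png")[150:250,230:363]
cv2.imwrite("pics/g2.png",np.hstack([a,cv2.resize(b,(400,300),interpolation=2)]))
E
```

```text
turn deg [ 0.   -0.04 -0.  ] shift after turn mm [-13.8   0.9   0.6]
6.4333 [0.53186497 0.07914375 0.11486198] [-0.40945302  0.41800741 -0.32319458] 0.6144883675148705
wrist 5054 min [-0.0115 -0.0288 -0.0116] max [0.0076 0.0282 0.0419] topmean [-0.0036 -0.0016  0.0377] x lo/hi(5,50,95) [-0.0115 -0.011  -0.0104] [-0.0111 -0.0047  0.0059]
scene 306 min [-0.013  -0.0319 -0.0189] max [0.0108 0.0294 0.0423] topmean [-0.0046 -0.002   0.0373] x lo/hi(5,50,95) [-0.0125 -0.0099 -0.0046] [-0.0114 -0.0069  0.0072]
side 116 min [-0.0096  0.0187 -0.019 ] max [0.0055 0.0355 0.0226] topmean [-0.0016  0.0312  0.0166] x lo/hi(5,50,95) [-0.0092 -0.0023  0.0053] -
```

View pics/g2.png

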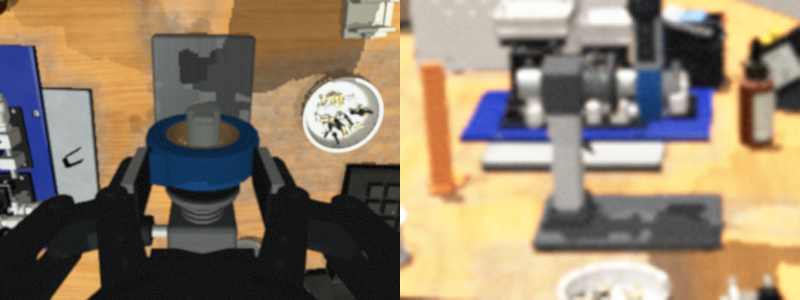

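Wrist half: the bar with its lip at (203,125) passes through the blue ring, with the disc behind at (203,190). The side half shows blue at (650,95) on the bar. Advance and lower.

play_rows --rows '[[[0, 0, 0], [-4, 0.5, 0], 1], [[0, 0, 0], [-4, 0, 0], 1], [[0, 0, 0], [-4, 0, 0], 1], [[0, 0, 0], [-1.5, 0, 0], 1], [[0, 0, 0], [0, 0, 3], 1], [[0, 0, 0], [0, 0, 3], 1], [[0, 0, 0], [0, 0, 2], 1], [[0, 0, 0], [0, 0, 1], 1], [[0, 0, 0], [0, 0, 1], 1], [[0, 0, 0], [0, 0, 0], 1], [[0, 0, 0], [0, 0, 0], 1]]'

```text
t: 7.5
tcp_pos: [0.5455, 0.0796, 0.105]
tool_rot: [0.0, 1.0, 0.0, -0.0]
force: [0.1, 0.7, -0.1]
finger_gap: 0.616
gripper_force: 27.4
```

play_rows --rows '[[[0, 0, 0], [0, 0, 1], 1], [[0, 0, 0], [0, 0, 0], 1], [[0, 0, 0], [0, 0, 1], 1], [[0, 0, 0], [0, 0, 0], 1], [[0, 0, 0], [0, 0, 0], 1]]'

```text
t: 7.92
tcp_pos: [0.5455, 0.0797, 0.103]
tool_rot: [0.0, 1.0, 0.0, -0.0]
force: [-0.5, -0.3, -0.4]
finger_gap: 0.62
gripper_force: 27.4
```

play_rows --rows '[[[0, 0, 0], [0, 0, 0.5], 1], [[0, 0, 0], [0, 0, 0], 0.3], [[0, 0, 0], [0, 0, 0], 0.2], [[0, 0, 0], [0, 0, 0], 0.1], [[0, 0, 0], [0, 0, 0], 0], [[0, 0, 0], [0, 0, 0], 0], [[0, 0, 0], [0, 0, -10], 0], [[0, 0, 0], [0, 0, -30], 0], [[0, 0, 0], [0, 0, -40], 0], [[0, 0, 0], [0, 0, -40], 0], [[0, 0, 0], [0, 0, -20], 0], [[0, 0, 0], [0, 0, 0], 0]]'

```text
t: 8.92
tcp_pos: [0.5493, 0.0796, 0.2491]
tool_rot: [-0.0, 1.0, -0.0, 0.007]
force: [-0.1, -1.1, 0.4]
finger_gap: 1.0
gripper_force: 0.0
```

```bash
cat > hung.py <<'E'
from m import *
print(sense()["t"],sense()["tcp_pos"])
for n in ("wrist","scene","side"):
    c,f=cal(n); p,d=snapshot(n); P=cloud(n,d,c,f); cv2.imwrite(f"pics/hung_{n}.png",p[...,::-1])
    for k in ("blue","dark","amber"):
        m=(d>0)&masks(p)[k]&(P[...,0]>.49)&(P[...,0]<.56+.01*(k=="blue"))&(abs(P[...,1]-.08)<.045)&(P[...,2]>.07)&(P[...,2]<.15)
        if k=="dark": m&=np.hypot(P[...,1]-.08,P[...,2]-.111)>.02
        Q=P[m]
        if len(Q)>15:
            w,V=np.linalg.eigh(np.cov(Q[:,:2].T)); print(n,k,len(Q),"min",np.percentile(Q,1,axis=0).round(4),"max",np.percentile(Q,99,axis=0).round(4),"mid",((np.percentile(Q,1,axis=0)+np.percentile(Q,99,axis=0))/2).round(4),"yaw",np.degrees(np.arctan(V[1,0]/V[0,0])).round(1))
E
python3 hung.py; python3 go.py .4440 .3312 .20 5.5
```

```text
8.9167 [0.54929446 0.07958341 0.2491079 ]
wrist blue 1313 min [0.5342 0.0491 0.0986] max [0.5547 0.1095 0.1445] mid [0.5445 0.0793 0.1215] yaw -0.5
wrist dark 130 min [0.5341 0.0544 0.0924] max [0.5589 0.1074 0.1437] mid [0.5465 0.0809 0.1181] yaw -9.2
scene blue 319 min [0.5332 0.0477 0.0842] max [0.5568 0.1088 0.1445] mid [0.545  0.0783 0.1144] yaw 2.3
side blue 231 min [0.5363 0.0621 0.0842] max [0.555 0.116 0.143] mid [0.5456 0.089  0.1136] yaw 1.2
turn deg [ 0.   -0.05 -5.5 ] shift after turn mm [ 76.2 260.   42.4]
```

play_rows --rows '[[[0, 0, -5.5], [0, 0, 0], 0], [[0, 0, 0], [6, 20, 0], 0], [[0, 0, 0], [11, 38, 0], 0], [[0, 0, 0], [11, 38, 0], 0], [[0, 0, 0], [11, 38, 0], 0], [[0, 0, 0], [11, 38, 5], 0], [[0, 0, 0], [11, 38, 10], 0], [[0, 0, 0], [10, 32, 20], 0], [[0, 0, 0], [5, 16, 35], 0], [[0, 0, 0], [0, 0, 35], 0], [[0, 0, 0], [0, 0, 20], 0], [[0, 0, 0], [0, 0, 0], 0]]'

```text
t: 10.07
tcp_pos: [0.4396, 0.3272, 0.1113]
tool_rot: [-0.049, 0.999, -0.003, -0.007]
force: [0.6, -0.4, -0.5]
finger_gap: 1.0
gripper_force: 0.0
```

```bash
python3 go.py .4417 .3306 .027 5.5
python3 - <<'E'
from roll import *
print(sense()["t"],sense()["tcp_pos"])
p,d=snapshot("wrist"); rolls(cloud("wrist",d),p,d)
E
python3 go.py .4417 .3306 .027 5.5
```

```text
turn deg [-0.29 -0.8   0.07] shift after turn mm [-2.4  3.1 84.3]
10.0667 [0.4396384  0.32724232 0.11125767]
blue 0
dark 18562 rect 439.4 330.1 36.7 89.9 5.2 pca axis 2.8 top 0.2311
amber 7
turn deg [-0.19 -0.53  0.03] shift after turn mm [-0.2  2.7 86.8]
```

play_rows --rows '[[[0, 0, 0], [-0.5, 2.5, 20], 0], [[0, 0, 0], [0, 0, 20], 0], [[0, 0, 0], [0, 0, 20], 0], [[0, 0, 0], [0, 0, 10], 0], [[0, 0, 0], [0, 0, 5], 0], [[0, 0, 0], [0, 0, 0], 0], [[0, 0, 0], [0, 0, 0], 0], [[0, 0, 0], [0, 0, 0], 0]]'

```text
t: 10.78
tcp_pos: [0.4463, 0.3321, 0.0437]
tool_rot: [-0.048, 0.999, 0.0, 0.001]
force: [0.3, 0.1, 1.0]
finger_gap: 1.005
gripper_force: 0.0
```

```bash
python3 go.py .4417 .3306 .027 5.5
python3 - <<'E'
from roll import *
s=sense(); print(s["t"],s["tcp_pos"])
p,d=snapshot("wrist"); P=cloud("wrist",d); M=masks(p)["dark"]
m=(d>0)&M&(P[...,2]>.044)&(P[...,2]<.068)&(abs(P[...,1]-.331)<.025)&(abs(P[...,0]-.448)<.03); Q=P[m]
(cx,cy),(a,b),g=cv2.minAreaRect((Q[:,:2]*1e4).astype(np.float32)); print(len(Q),cx/10,cy/10,a/10,b/10,g,np.percentile(Q,[1,99],axis=0).round(4))
E
```

```text
turn deg [ 0.04  0.12 -0.01] shift after turn mm [ 4.8 -1.  16.7]
10.7833 [0.44633384 0.33206521 0.04369644]
2509 448.2515625 330.883154296875 15.145314025878907 51.015750122070315 4.844145774841309 [[0.4396 0.3064 0.046 ]
 [0.4561 0.3551 0.0664]]
```

play_rows --rows '[[[0, 0, 0.5], [4.5, -1, 0], 0], [[0, 0, 0], [0, 0, 10], 0], [[0, 0, 0], [0, 0, 6], 0], [[0, 0, 0], [0, 0, 0], 0.2], [[0, 0, 0], [0, 0, 0], 0.35], [[0, 0, 0], [0, 0, 0], 1], [[0, 0, 0], [0, 0, 0], 1], [[0, 0, 0], [0, 0, 0], 1], [[0, 0, 0], [0, 0, 0], 1], [[0, 0, 0], [0, 0, 0], 1]]'

```text
t: 11.67
tcp_pos: [0.4411, 0.3302, 0.0267]
tool_rot: [-0.044, 0.999, -0.0, 0.0]
force: [-0.4, -0.2, 1.5]
finger_gap: 0.551
gripper_force: 27.1
```

play_rows --rows '[[[0, 0, 0], [0, 0, -3], 1], [[0, 0, 0], [0, 0, -6], 1], [[0, 0, 0], [0, 0, -15], 1], [[0, 0, 0], [0, 0, -25], 1], [[0, 0, 0], [0, 0, -30], 1], [[0, 0, 0], [0, 0, -30], 1], [[0, 0, 0], [0, 0, -20], 1], [[0, 0, 0], [0, 0, -10], 1], [[0, 0, 0], [0, 0, 0], 1], [[0, 0, 0], [0, 0, 0], 1], [[0, 0, 0], [0, 0, 0], 1]]'

```text
t: 12.58
tcp_pos: [0.4399, 0.3298, 0.1641]
tool_rot: [-0.044, 0.999, -0.001, -0.001]
force: [-0.4, -0.5, -0.6]
finger_gap: 0.547
gripper_force: 26.7
```

```bash
python3 held.py dark 30; python3 go.py .4627 .080 .1143 0
```

```text
12.5833 [0.43988855 0.32975447 0.16413372] [-0.42006885 -0.48599241 -0.55627042] 0.5470015928737707
wrist 4448 min [-0.0134 -0.0248 -0.0138] max [0.0147 0.0242 0.0534] topmean [-0.0021 -0.0003  0.0467] x lo/hi(5,50,95) [-0.0011  0.0012  0.0031] [-0.0092  0.0034  0.0131]
scene 178 min [-0.0106 -0.0243 -0.0143] max [0.016  0.0253 0.0541] topmean [-0.0014  0.0167  0.0455] x lo/hi(5,50,95) [-0.0003  0.0022  0.0051] [-0.0094  0.0021  0.0125]
side 118 min [ 0.0036 -0.0249 -0.0111] max [0.0174 0.0252 0.0527] topmean [ 0.0108 -0.0225  0.0463] x lo/hi(5,50,95) [0.0035 0.0076 0.0152] [0.0084 0.0119 0.0164]
turn deg [-0.07 -0.18  4.99] shift after turn mm [ -22.6 -249.8   49.6]
```

play_rows --rows '[[[0, 0, 5], [0, 0, 0], 1], [[0, 0, 0], [-2, -18, 4], 1], [[0, 0, 0], [-3, -38, 6], 1], [[0, 0, 0], [-3, -39, 8], 1], [[0, 0, 0], [-3, -39, 8], 1], [[0, 0, 0], [-3, -39, 8], 1], [[0, 0, 0], [-3, -38, 8], 1], [[0, 0, 0], [-3, -24, 4], 1], [[0, 0, 0], [0, -13, 2], 1], [[0, 0, 0], [0, -2, 0], 1], [[0, 0, 0], [0, 0, 0], 1], [[0, 0, 0], [0, 0, 0], 1]]'

```text
t: 13.73
tcp_pos: [0.4607, 0.0808, 0.1172]
tool_rot: [0.0, 1.0, 0.0, -0.0]
force: [0.1, 0.3, -1.0]
finger_gap: 0.55
gripper_force: 26.8
```

```bash
python3 held.py dark 30; python3 go.py .519 .080 .1138 0
```

```text
13.7333 [0.46074162 0.0808387  0.11722711] [ 0.13577283  0.32472132 -0.95991357] 0.5496997597417933
wrist 4689 min [-0.0115 -0.0248 -0.0148] max [0.0147 0.0245 0.0534] topmean [-0.0009 -0.0005  0.0452] x lo/hi(5,50,95) [0.0005 0.0012 0.0021] [-0.0108  0.0032  0.0135]
scene 220 min [-0.0101 -0.0247 -0.017 ] max [0.0153 0.0251 0.0535] topmean [0.0024 0.0143 0.0434] x lo/hi(5,50,95) [0.0004 0.0021 0.0033] [-0.0079  0.0031  0.0133]
side 40 min [ 0.0048 -0.003  -0.0114] max [0.0171 0.0254 0.0386] topmean [0.015  0.0136 0.033 ] x lo/hi(5,50,95) [0.0047 0.0095 0.0129] [0.0124 0.0148 0.017 ]
turn deg [0.01 0.01 0.11] shift after turn mm [-58.1  -1.4   3.8]
```

play_rows --rows '[[[0, 0, 0], [0, -1, 3], 1], [[0, 0, 0], [-8, 0, 0], 1], [[0, 0, 0], [-8, 0, 0], 1], [[0, 0, 0], [-8, 0, 0], 1], [[0, 0, 0], [-8, 0, 0], 1], [[0, 0, 0], [-8, 0, 0], 1], [[0, 0, 0], [-8, 0, 0], 1], [[0, 0, 0], [-6, 0, 0], 1], [[0, 0, 0], [-3.5, 0, 0], 1], [[0, 0, 0], [0, 0, 0], 1], [[0, 0, 0], [0, 0, 0], 1], [[0, 0, 0], [0, 0, 0], 1]]'

```text
t: 14.88
tcp_pos: [0.5179, 0.0793, 0.1144]
tool_rot: [0.0, 1.0, 0.0, -0.0]
force: [0.7, 0.1, -1.2]
finger_gap: 0.55
gripper_force: 26.7
```

```bash
python3 go.py .5185 .080 .1027 0; python3 hung.py
```

```text
turn deg [ 0.   -0.05 -0.  ] shift after turn mm [-0.6  0.7 11.7]
14.8833 [0.51790699 0.07930772 0.11441198]
wrist blue 1970 min [0.5328 0.0518 0.1299] max [0.5549 0.1062 0.1482] mid [0.5439 0.079  0.1391] yaw 1.1
wrist dark 2193 min [0.5068 0.0529 0.1078] max [0.5563 0.1056 0.1499] mid [0.5316 0.0793 0.1288] yaw -1.0
scene blue 86 min [0.5204 0.0472 0.0912] max [0.5563 0.0987 0.1448] mid [0.5383 0.073  0.118 ] yaw -17.6
scene dark 124 min [0.509  0.0481 0.1095] max [0.5313 0.1067 0.1499] mid [0.5201 0.0774 0.1297] yaw 0.9
side blue 253 min [0.5352 0.0626 0.0847] max [0.5554 0.1151 0.1432] mid [0.5453 0.0888 0.1139] yaw -4.6
side dark 99 min [0.5202 0.0982 0.1007] max [0.5335 0.1123 0.142 ] mid [0.5268 0.1053 0.1214] yaw -82.9
```

Threaded, just in front of blue. Lower 12 mm, release and lift.

play_rows --rows '[[[0, 0, 0], [0, 0.5, 3], 1], [[0, 0, 0], [0, 0, 3], 1], [[0, 0, 0], [0, 0, 3], 1], [[0, 0, 0], [0, 0, 1.5], 1], [[0, 0, 0], [0, 0, 1], 1], [[0, 0, 0], [0, 0, 0.5], 1], [[0, 0, 0], [0, 0, 0], 1], [[0, 0, 0], [0, 0, 0], 1]]'

```text
t: 15.7
tcp_pos: [0.5185, 0.0798, 0.1025]
tool_rot: [0.0, 1.0, -0.0, 0.0]
force: [-0.4, -0.2, -1.6]
finger_gap: 0.55
gripper_force: 26.7
```

play_rows --rows '[[[0, 0, 0], [0, 0, 0], 0.35], [[0, 0, 0], [0, 0, 0], 0.2], [[0, 0, 0], [0, 0, 0], 0.1], [[0, 0, 0], [0, 0, 0], 0], [[0, 0, 0], [0, 0, 0], 0], [[0, 0, 0], [0, 0, -10], 0], [[0, 0, 0], [0, 0, -30], 0], [[0, 0, 0], [0, 0, -40], 0], [[0, 0, 0], [0, 0, -40], 0], [[0, 0, 0], [0, 0, -20], 0], [[0, 0, 0], [0, 0, 0], 0], [[0, 0, 0], [0, 0, 0], 0]]'

```text
t: 16.7
tcp_pos: [0.5192, 0.0798, 0.2445]
tool_rot: [-0.0, 1.0, -0.0, 0.002]
force: [-0.1, -0.0, -0.5]
finger_gap: 0.995
gripper_force: 0.0
```

```bash
python3 hung.py;python3 go.py .500 .4355 .12 9.5
```

```text
16.7 [0.51919788 0.07979401 0.24446527]
wrist blue 1150 min [0.5353 0.0491 0.1213] max [0.555  0.1095 0.1443] mid [0.5452 0.0793 0.1328] yaw 0.2
wrist dark 1136 min [0.5186 0.0522 0.0926] max [0.5557 0.1077 0.1416] mid [0.5372 0.08   0.1171] yaw -1.5
scene blue 199 min [0.5338 0.0475 0.1044] max [0.5564 0.1035 0.1448] mid [0.5451 0.0755 0.1246] yaw -1.0
scene dark 259 min [0.5179 0.051  0.0858] max [0.5372 0.1069 0.1412] mid [0.5275 0.0789 0.1135] yaw 1.2
side blue 265 min [0.5269 0.0617 0.0845] max [0.5554 0.1155 0.1428] mid [0.5412 0.0886 0.1136] yaw -7.4
side dark 143 min [0.5206 0.0632 0.0906] max [0.5338 0.1133 0.14  ] mid [0.5272 0.0882 0.1153] yaw -6.3
turn deg [ 0.03 -0.2  -9.5 ] shift after turn mm [-41.8 353.6 121.2]
```

play_rows --rows '[[[0, 0, -5], [0, 0, 0], 0], [[0, 0, -4.5], [0, 0, 0], 0], [[0, 0, 0], [-2, 22, 0], 0], [[0, 0, 0], [-5, 38, 0], 0], [[0, 0, 0], [-5, 40, 0], 0], [[0, 0, 0], [-5, 40, 0], 0], [[0, 0, 0], [-5, 40, 0], 0], [[0, 0, 0], [-5, 40, 0], 0], [[0, 0, 0], [-5, 40, 5], 0], [[0, 0, 0], [-5, 39, 10], 0], [[0, 0, 0], [-3, 33, 20], 0], [[0, 0, 0], [0, 18, 30], 0]]'

```text
t: 17.85
tcp_pos: [0.5006, 0.4364, 0.1773]
tool_rot: [-0.084, 0.996, 0.002, 0.002]
force: [0.3, 0.6, 0.1]
finger_gap: 0.998
gripper_force: 0.0
```

play_rows --rows '[[[0, 0, 0], [0, 0, 30], 0], [[0, 0, 0], [0, 0, 25], 0], [[0, 0, 0], [0, 0, 10], 0], [[0, 0, 0], [0, 0, 0], 0], [[0, 0, 0], [0, 0, 0], 0], [[0, 0, 0], [0, 0, 0], 0]]'

```text
t: 18.35
tcp_pos: [0.5014, 0.4318, 0.1138]
tool_rot: [-0.083, 0.997, 0.001, 0.001]
force: [-0.3, 0.1, 0.4]
finger_gap: 0.997
gripper_force: 0.0
```

```bash
python3 - <<'E'
from roll import *
s=sense(); print(s["t"],s["tcp_pos"])
p,d=snapshot("wrist"); P=cloud("wrist",d); M=masks(p)["amber"]
m=(d>0)&M&(P[...,2]>.040)&(P[...,2]<.068)&(abs(P[...,1]-.436)<.03)&(abs(P[...,0]-.507)<.03); Q=P[m]
(cx,cy),(a,b),g=cv2.minAreaRect((Q[:,:2]*1e4).astype(np.float32)); print(len(Q),cx/10,cy/10,a/10,b/10,g,np.percentile(Q,[1,99],axis=0).round(4))
E
python3 go.py .5004 .4353 .024 9.8
```

```text
18.35 [0.50142294 0.43183413 0.11376245]
767 507.35673828125 435.315380859375 12.354544830322265 49.726025390625 7.887443542480469 [[0.4995 0.4109 0.047 ]
 [0.5149 0.4586 0.0612]]
turn deg [ 0.07  0.19 -0.34] shift after turn mm [ 0.7  3.5 90.4]
```

play_rows --rows '[[[0, 0, 0.5], [0, 3, 20], 0], [[0, 0, 0], [0, 0, 30], 0], [[0, 0, 0], [0, 0, 20], 0], [[0, 0, 0], [0, 0, 0], 0], [[0, 0, 0], [0, 0, 0], 0], [[0, 0, 0], [0, 0, 0], 0]]'

```text
t: 18.9
tcp_pos: [0.5013, 0.4354, 0.0448]
tool_rot: [-0.078, 0.997, 0.001, 0.002]
force: [0.1, -0.2, 0.9]
finger_gap: 0.998
gripper_force: 0.0
```

```bash
python3 go.py .5009 .4348 .024 9.0
```

```text
turn deg [ 0.09  0.22 -0.02] shift after turn mm [ 0.5 -0.5 20.8]
```

play_rows --rows '[[[0, 0, 0], [0.5, -0.5, 10], 0], [[0, 0, 0], [0, 0, 8], 0], [[0, 0, 0], [0, 0, 2.5], 0], [[0, 0, 0], [0, 0, 0], 0.2], [[0, 0, 0], [0, 0, 0], 0.35], [[0, 0, 0], [0, 0, 0], 0.45], [[0, 0, 0], [0, 0, 0], 1], [[0, 0, 0], [0, 0, 0], 1], [[0, 0, 0], [0, 0, 0], 1], [[0, 0, 0], [0, 0, 0], 1], [[0, 0, 0], [0, 0, 0], 1]]' --grip_force 60

```text
t: 19.82
tcp_pos: [0.4999, 0.4346, 0.0229]
tool_rot: [-0.078, 0.997, 0.001, 0.001]
force: [0.1, 0.1, 5.0]
finger_gap: 0.469
gripper_force: 53.5
```

play_rows --rows '[[[0, 0, 0], [0, 0, -3], 1], [[0, 0, 0], [0, 0, -6], 1], [[0, 0, 0], [0, 0, -15], 1], [[0, 0, 0], [0, 0, -25], 1], [[0, 0, 0], [0, 0, -30], 1], [[0, 0, 0], [0, 0, -30], 1], [[0, 0, 0], [0, 0, -20], 1], [[0, 0, 0], [0, 0, -10], 1], [[0, 0, 0], [0, 0, 0], 1], [[0, 0, 0], [0, 0, 0], 1], [[0, 0, 0], [0, 0, 0], 1]]'

```text
t: 20.73
tcp_pos: [0.498, 0.4331, 0.159]
tool_rot: [-0.078, 0.997, -0.001, -0.002]
force: [-0.0, -0.4, -0.4]
finger_gap: 0.465
gripper_force: 52.3
```

```bash
python3 held.py amber 27; python3 go.py .4627 .080 .1143 0
```

```text
20.7333 [0.49798231 0.43311157 0.1589941 ] [-0.01543181 -0.39175624 -0.35465502] 0.46522086500732457
wrist 1329 min [ 0.0007 -0.0181  0.0292] max [0.0149 0.0196 0.0375] topmean [ 0.0075 -0.      0.0347] x lo/hi(5,50,95) - [0.0018 0.0074 0.0134]
scene 56 min [-0.0008 -0.0252 -0.0114] max [0.0163 0.0224 0.0381] topmean [0.0049 0.0045 0.0353] x lo/hi(5,50,95) [0.0016 0.005  0.0132] [0.0009 0.003  0.0128]
side 205 min [ 0.0003 -0.012  -0.01  ] max [0.0147 0.0294 0.0355] topmean [0.0112 0.0119 0.0306] x lo/hi(5,50,95) [0.0005 0.0062 0.0124] [0.0088 0.0115 0.0135]
turn deg [-0.1  -0.19  8.99] shift after turn mm [  35.6 -353.3   44.7]
```

play_rows --rows '[[[0, 0, 4.5], [0, 0, 0], 1], [[0, 0, 4.5], [0, 0, 0], 1], [[0, 0, 0], [2, -20, 4], 1], [[0, 0, 0], [4, -38, 4], 1], [[0, 0, 0], [5, -40, 4], 1], [[0, 0, 0], [5, -40, 4], 1], [[0, 0, 0], [5, -40, 4], 1], [[0, 0, 0], [5, -40, 4], 1], [[0, 0, 0], [5, -40, 4], 1], [[0, 0, 0], [4, -40, 4], 1], [[0, 0, 0], [3, -30, 4], 1], [[0, 0, 0], [2, -15, 4], 1]]'

```text
t: 21.88
tcp_pos: [0.4583, 0.0879, 0.1202]
tool_rot: [0.001, 1.0, -0.0, -0.001]
force: [-0.2, 0.4, -0.1]
finger_gap: 0.472
gripper_force: 52.3
```

play_rows --rows '[[[0, 0, 0], [0, -9, 2], 1], [[0, 0, 0], [0, -2, 0], 1], [[0, 0, 0], [0, 0, 0], 1], [[0, 0, 0], [0, 0, 0], 1], [[0, 0, 0], [0, 0, 0], 1]]'

```text
t: 22.3
tcp_pos: [0.4595, 0.081, 0.1191]
tool_rot: [-0.001, 1.0, 0.0, 0.0]
force: [-0.3, 0.3, 0.5]
finger_gap: 0.464
gripper_force: 52.3
```

```bash
python3 held.py amber 27; python3 go.py .5 .080 .113 0
```

```text
22.3 [0.45953455 0.08104499 0.11908845] [-0.31924034  0.32322477  0.47970041] 0.4644229892568899
wrist 907 min [ 0.0025 -0.0198  0.0322] max [0.013  0.0143 0.0379] topmean [ 0.0082 -0.0022  0.0354] x lo/hi(5,50,95) - [0.0035 0.0083 0.0122]
scene 95 min [ 0.0005 -0.0267 -0.0123] max [0.0135 0.0255 0.0388] topmean [0.0066 0.0018 0.035 ] x lo/hi(5,50,95) [0.0023 0.0038 0.0057] [0.0019 0.0062 0.0128]
side 74 min [ 0.0052  0.0108 -0.0089] max [0.0141 0.0296 0.0332] topmean [0.012  0.0211 0.0255] x lo/hi(5,50,95) [0.0052 0.0096 0.014 ] [0.0137 0.0138 0.0139]
turn deg [0.   0.02 0.1 ] shift after turn mm [-40.6  -0.9   6.1]
```

play_rows --rows '[[[0, 0, 0], [0, -1, 4], 1], [[0, 0, 0], [0, 0, 2.5], 1], [[0, 0, 0], [-8, 0, 0], 1], [[0, 0, 0], [-8, 0, 0], 1], [[0, 0, 0], [-8, 0, 0], 1], [[0, 0, 0], [-8, 0, 0], 1], [[0, 0, 0], [-7, 0, 0], 1], [[0, 0, 0], [-4, 0, 0], 1], [[0, 0, 0], [0, 0, 0], 1], [[0, 0, 0], [0, 0, 0], 1], [[0, 0, 0], [0, 0, 0], 1]]'

```text
t: 23.37
tcp_pos: [0.5017, 0.079, 0.1124]
tool_rot: [-0.0, 1.0, 0.0, -0.001]
force: [-0.6, 1.0, -1.0]
finger_gap: 0.466
gripper_force: 52.3
```

play_rows --rows '[[[0, 0, 0], [0, 0, 0], 1]]'

```text
t: 23.45
tcp_pos: [0.5016, 0.079, 0.1124]
tool_rot: [-0.0, 1.0, 0.0, -0.0]
force: [-0.3, -0.9, -0.1]
finger_gap: 0.464
gripper_force: 52.3
```

play_rows --rows '[[[0, 0, 0], [-2, 0, 0], 1], [[0, 0, 0], [0, 0, 0], 1], [[0, 0, 0], [0, 0, 0], 1]]'

```text
t: 23.7
tcp_pos: [0.5043, 0.079, 0.1126]
tool_rot: [0.0, 1.0, -0.0, 0.0]
force: [0.0, -0.1, 0.4]
finger_gap: 0.463
gripper_force: 52.3
```

play_rows --rows '[[[0, 0, 0], [-2, 0, 0], 1], [[0, 0, 0], [0, 0, 0], 1], [[0, 0, 0], [0, 0, 0], 1]]'

```text
t: 23.95
tcp_pos: [0.5063, 0.079, 0.1125]
tool_rot: [0.0, 1.0, 0.0, -0.0]
force: [-0.2, 0.5, -0.2]
finger_gap: 0.469
gripper_force: 52.4
```

```bash
python3 held.py amber 27; python3 go.py .5125 .080 .1125 0;python3 hung.py | grep side
```

```text
23.95 [0.50630762 0.07896762 0.11250394] [-0.24750671  0.4954845  -0.24331378] 0.4687683715201141
wrist 1061 min [ 0.0024 -0.0199  0.0251] max [0.0197 0.0172 0.0376] topmean [ 0.0083 -0.0016  0.0349] x lo/hi(5,50,95) - [0.0033 0.0084 0.0126]
scene 91 min [ 0.0001 -0.0272 -0.011 ] max [0.0266 0.0254 0.0385] topmean [0.0079 0.0017 0.0344] x lo/hi(5,50,95) [0.0015 0.0043 0.0065] [0.0014 0.0071 0.0223]
side 61 min [ 0.0046  0.018  -0.01  ] max [0.0136 0.0299 0.0249] topmean [0.0096 0.0254 0.0174] x lo/hi(5,50,95) [0.0048 0.0092 0.0124] -
turn deg [-0.  0. -0.] shift after turn mm [-6.2  1.   0. ]
side blue 275 min [0.5272 0.0621 0.0845] max [0.5555 0.1157 0.143 ] mid [0.5413 0.0889 0.1137] yaw -3.5
side dark 143 min [0.5027 0.0645 0.0895] max [0.5341 0.1141 0.1498] mid [0.5184 0.0893 0.1196] yaw 23.2
side amber 62 min [0.511  0.096  0.1022] max [0.52   0.1076 0.1368] mid [0.5155 0.1018 0.1195] yaw 51.7
```

Just touching. Press in 2 mm steps, watching the force.

play_rows --rows '[[[0, 0, 0], [-2, 1, 0], 1], [[0, 0, 0], [0, 0, 0], 1], [[0, 0, 0], [0, 0, 0], 1], [[0, 0, 0], [0, 0, 0], 1]]'

```text
t: 24.58
tcp_pos: [0.5071, 0.0799, 0.1123]
tool_rot: [-0.0, 1.0, -0.0, -0.001]
force: [-3.7, -1.7, 0.8]
finger_gap: 0.466
gripper_force: 52.9
```

play_rows --rows '[[[0, 0, 0], [-2, 0, 0], 1], [[0, 0, 0], [0, 0, 0], 1], [[0, 0, 0], [0, 0, 0], 1], [[0, 0, 0], [0, 0, 0], 1]]'

```text
t: 24.92
tcp_pos: [0.5082, 0.0799, 0.1122]
tool_rot: [-0.0, 1.0, -0.0, -0.002]
force: [-5.0, -2.0, 2.9]
finger_gap: 0.464
gripper_force: 53.5
```

play_rows --rows '[[[0, 0, 0], [-1, 0, 0], 1], [[0, 0, 0], [0, 0, 0], 1], [[0, 0, 0], [0, 0, 0], 1], [[0, 0, 0], [0, 0, 0], 1]]'

```text
t: 25.25
tcp_pos: [0.5087, 0.0799, 0.1122]
tool_rot: [-0.0, 1.0, -0.0, -0.003]
force: [-4.8, -1.9, 2.0]
finger_gap: 0.462
gripper_force: 53.8
```

play_rows --rows '[[[0, 0, 0], [-2, 0, 0], 1], [[0, 0, 0], [0, 0, 0], 1], [[0, 0, 0], [0, 0, 0], 1], [[0, 0, 0], [0, 0, 0], 1]]'

```text
t: 25.58
tcp_pos: [0.5101, 0.0799, 0.1121]
tool_rot: [-0.0, 1.0, -0.0, -0.003]
force: [-6.6, -2.4, 3.0]
finger_gap: 0.464
gripper_force: 53.9
```

play_rows --rows '[[[0, 0, 0], [-1, 0, 0], 1], [[0, 0, 0], [0, 0, 0], 1], [[0, 0, 0], [0, 0, 0], 1], [[0, 0, 0], [0, 0, 0], 1]]'

```text
t: 25.92
tcp_pos: [0.5106, 0.08, 0.1121]
tool_rot: [-0.0, 1.0, -0.0, -0.004]
force: [-8.4, -2.5, 4.3]
finger_gap: 0.464
gripper_force: 54.2
```

```bash
python3 held.py amber 27; python3 go.py .5125 .080 .1125 0;python3 hung.py
python3 - <<'E'
import cv2,numpy as np
a=cv2.imread("pics/held_amber_wrist.png")[170:320,220:420];b=cv2.imread("pics/held_amber_side.png")[150:225,250:350]
cv2.imwrite("pics/g3.png",np.hstack([cv2.resize(a,(400,300),interpolation=2),cv2.resize(b,(400,300),interpolation=2)]))
E
```

```text
25.9167 [0.51059128 0.07995359 0.11207122] [-8.429168   -2.5457586   4.25490252] 0.46388393413967416
wrist 1009 min [ 0.0027 -0.0198  0.0257] max [0.0191 0.0172 0.0374] topmean [ 0.0087 -0.0015  0.035 ] x lo/hi(5,50,95) - [0.0039 0.0088 0.0128]
scene 91 min [ 0.001  -0.0265 -0.0121] max [0.0257 0.0235 0.0377] topmean [0.0088 0.0024 0.0343] x lo/hi(5,50,95) [0.0015 0.0031 0.0051] [0.0025 0.0072 0.0248]
side 57 min [ 0.0048  0.0197 -0.0066] max [0.0138 0.0296 0.0252] topmean [0.0099 0.0249 0.0177] x lo/hi(5,50,95) [0.0049 0.0075 0.0119] -
turn deg [-0.01 -0.45  0.03] shift after turn mm [-1.9  0.1 -0.4]
26.0667 [0.51055945 0.07994113 0.11207365]
wrist blue 2613 min [0.5391 0.0534 0.1312] max [0.5587 0.1045 0.1443] mid [0.5489 0.079  0.1377] yaw 1.4
wrist dark 1535 min [0.4992 0.0491 0.1292] max [0.5596 0.1102 0.1496] mid [0.5294 0.0797 0.1394] yaw 6.8
wrist amber 1005 min [0.5133 0.0602 0.1385] max [0.5296 0.0971 0.1497] mid [0.5214 0.0787 0.1441] yaw 2.9
scene blue 103 min [0.5359 0.0476 0.108 ] max [0.5614 0.1027 0.1437] mid [0.5487 0.0752 0.1258] yaw -3.1
scene dark 73 min [0.5009 0.0474 0.084 ] max [0.5398 0.1012 0.1495] mid [0.5203 0.0743 0.1168] yaw 21.3
scene amber 91 min [0.5107 0.0535 0.1002] max [0.537  0.1036 0.1499] mid [0.5239 0.0785 0.125 ] yaw -3.5
side blue 270 min [0.5317 0.0632 0.0846] max [0.5596 0.1143 0.143 ] mid [0.5457 0.0888 0.1138] yaw -5.9
side dark 142 min [0.507  0.0681 0.0891] max [0.5385 0.1133 0.1492] mid [0.5227 0.0907 0.1192] yaw 19.6
side amber 58 min [0.5154 0.0983 0.1049] max [0.5244 0.1097 0.1378] mid [0.5199 0.104  0.1213] yaw 67.6
```

View pics/g3.png

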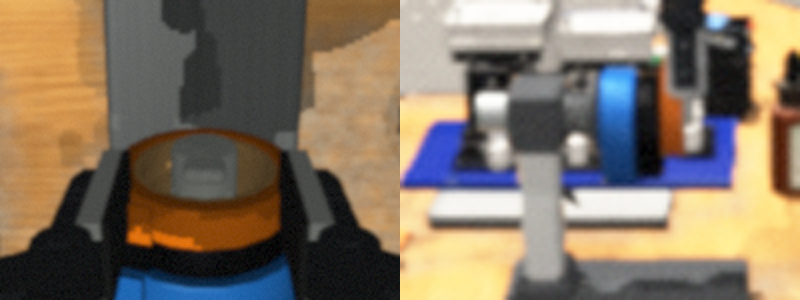

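Left: the lip at (205,170) is inside the amber bore, with its rear edge just short of clearing. Right: blue, black and amber sit flush at (620,120), (648,120) and (672,120), with the finger at amber's front. About 2 mm more is needed.

play_rows --rows '[[[0, 0, 0], [-1.2, 0, 0], 1], [[0, 0, 0], [0, 0, 0], 1], [[0, 0, 0], [0, 0, 0], 1], [[0, 0, 0], [0, 0, 0], 1]]'

```text
t: 26.55
tcp_pos: [0.5114, 0.0799, 0.112]
tool_rot: [-0.0, 1.0, -0.0, -0.004]
force: [-7.5, -2.5, 3.4]
finger_gap: 0.468
gripper_force: 54.3
```

play_rows --rows '[[[0, 0, 0], [-1, 0, 0], 1], [[0, 0, 0], [0, 0, 0], 1], [[0, 0, 0], [0, 0, 0], 1], [[0, 0, 0], [0, 0, 0], 1]]'

```text
t: 26.88
tcp_pos: [0.5119, 0.0799, 0.112]
tool_rot: [-0.0, 1.0, -0.0, -0.005]
force: [-8.2, -2.7, 5.2]
finger_gap: 0.466
gripper_force: 54.6
```

```bash
python3 hung.py | grep -v dark
python3 - <<'E'
from m import *
p,d=snapshot("wrist");P=cloud("wrist",d)
l=(d>0)&(P[...,2]>.133)&(P[...,2]<.139)&(abs(P[...,1]-.08)<.008)&(P[...,0]<.53)
a=(d>0)&masks(p)["amber"]&(P[...,2]>.14)&(abs(P[...,1]-.08)<.01)
print("lip",l.sum(),np.percentile(P[l][:,0],[2,50,90,98]).round(4),"amber top",a.sum(),np.percentile(P[a][:,0],[2,50,98]).round(4)); s=sense();print(s["force"],s["tcp_pos"])
cv2.imwrite("pics/g4.png",cv2.resize(p[170:320,220:420],(800,600),interpolation=2)[...,::-1])
E
```

```text
26.8833 [0.51190974 0.07993487 0.11197927]
wrist blue 2646 min [0.5403 0.0534 0.1312] max [0.5599 0.1045 0.1443] mid [0.5501 0.0789 0.1378] yaw 1.4
wrist amber 970 min [0.5146 0.06   0.1379] max [0.5309 0.0972 0.1496] mid [0.5227 0.0786 0.1438] yaw 2.4
scene blue 103 min [0.5402 0.0472 0.1049] max [0.5593 0.1047 0.1446] mid [0.5497 0.0759 0.1247] yaw -2.5
scene amber 94 min [0.5114 0.0533 0.1009] max [0.538  0.104  0.1496] mid [0.5247 0.0786 0.1253] yaw -3.1
side blue 265 min [0.5314 0.0613 0.0847] max [0.56   0.1144 0.1429] mid [0.5457 0.0879 0.1138] yaw -2.7
side amber 58 min [0.5167 0.0939 0.1041] max [0.5265 0.1082 0.1425] mid [0.5216 0.1011 0.1233] yaw 43.3
lip 183 [0.5075 0.5094 0.5115 0.5119] amber top 601 [0.5147 0.5202 0.525 ]
[-8.14174815 -1.70393466  4.71566948] [0.51189263 0.07994477 0.11197261]
```

View pics/g4.png

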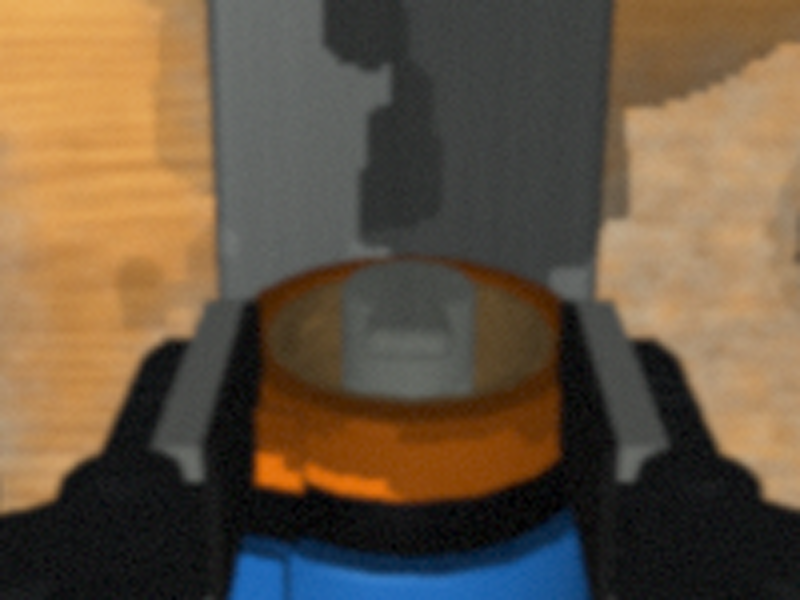

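The lip (405,335) has its rear edge now clear of the amber front top edge by about 2 mm (measured 0.512 against 0.5147). A touch more margin, then lower stepwise.

play_rows --rows '[[[0, 0, 0], [-1, 0, 0], 1], [[0, 0, 0], [0, 0, 0], 1], [[0, 0, 0], [0, 0, 1.5], 1], [[0, 0, 0], [0, 0, 1.5], 1], [[0, 0, 0], [0, 0, 1], 1], [[0, 0, 0], [0, 0, 0], 1]]'

```text
t: 27.58
tcp_pos: [0.5126, 0.0805, 0.1077]
tool_rot: [-0.0, 1.0, 0.0, -0.005]
force: [-8.2, -0.0, 4.0]
finger_gap: 0.467
gripper_force: 54.2
```

play_rows --rows '[[[0, 0, 0], [0, 0, 1], 1], [[0, 0, 0], [0, 0, 1], 1], [[0, 0, 0], [0, 0, 0], 1], [[0, 0, 0], [0, 0, 0], 1]]'

```text
t: 27.92
tcp_pos: [0.5126, 0.0806, 0.1058]
tool_rot: [-0.0, 1.0, 0.0, -0.005]
force: [-8.3, -0.9, 2.6]
finger_gap: 0.465
gripper_force: 54.2
```

play_rows --rows '[[[0, 0, 0], [0, 0, 1], 1], [[0, 0, 0], [0, 0, 1], 1], [[0, 0, 0], [0, 0, 0], 1], [[0, 0, 0], [0, 0, 0], 1]]'

```text
t: 28.25
tcp_pos: [0.5126, 0.0806, 0.1038]
tool_rot: [-0.0, 1.0, 0.0, -0.005]
force: [-8.1, 0.4, 4.1]
finger_gap: 0.462
gripper_force: 54.2
```

play_rows --rows '[[[0, 0, 0], [0, 0, 1], 1], [[0, 0, 0], [0, 0, 1], 1], [[0, 0, 0], [0, 0, 0], 1], [[0, 0, 0], [0, 0, 0], 1]]'

```text
t: 28.58
tcp_pos: [0.5127, 0.0806, 0.1018]
tool_rot: [-0.0, 1.0, 0.0, -0.005]
force: [-8.9, 0.9, 3.7]
finger_gap: 0.467
gripper_force: 54.2
```

play_rows --rows '[[[0, 0, 0], [0, 0, 0.8], 1], [[0, 0, 0], [0, 0, 0], 1], [[0, 0, 0], [0, 0, 0], 1]]'

```text
t: 28.83
tcp_pos: [0.5126, 0.0806, 0.101]
tool_rot: [-0.0, 1.0, 0.0, -0.005]
force: [-8.4, 0.0, 3.2]
finger_gap: 0.464
gripper_force: 54.3
```

```bash
python3 held.py amber 27; python3 hung.py | grep -v dark
```

```text
28.8333 [0.51263991 0.08063649 0.10102385] [-8.37036699  0.04877134  3.15498789] 0.46425804535677817
wrist 986 min [ 0.003  -0.0198  0.0306] max [0.014  0.0172 0.0375] topmean [ 0.0087 -0.0017  0.0351] x lo/hi(5,50,95) - [0.0038 0.009  0.013 ]
scene 90 min [ 0.0008 -0.0266 -0.0123] max [0.0165 0.0233 0.0384] topmean [0.0081 0.0024 0.0349] x lo/hi(5,50,95) [0.001  0.0032 0.0049] [0.0021 0.0078 0.0158]
side 59 min [ 0.0039  0.0079 -0.0073] max [0.0141 0.0293 0.0269] topmean [0.0104 0.0244 0.0192] x lo/hi(5,50,95) [0.0047 0.008  0.0122] -
28.9833 [0.51264289 0.08062864 0.10102728]
wrist blue 2632 min [0.5411 0.0549 0.13  ] max [0.5581 0.1052 0.1443] mid [0.5496 0.0801 0.1371] yaw -0.3
wrist amber 986 min [0.5156 0.0609 0.1318] max [0.5265 0.0977 0.1386] mid [0.521  0.0793 0.1352] yaw 1.9
scene blue 76 min [0.5349 0.047  0.1055] max [0.5582 0.1068 0.1434] mid [0.5465 0.0769 0.1244] yaw -1.7
scene amber 90 min [0.5123 0.0543 0.0891] max [0.5281 0.1044 0.1385] mid [0.5202 0.0793 0.1138] yaw -1.6
side blue 268 min [0.5361 0.0611 0.0847] max [0.5617 0.1147 0.1431] mid [0.5489 0.0879 0.1139] yaw -3.2
side amber 59 min [0.5173 0.0892 0.0943] max [0.5267 0.1101 0.1277] mid [0.522  0.0997 0.111 ] yaw -0.5
```

play_rows --rows '[[[0, 0, 0], [1.5, 0, 0], 1], [[0, 0, 0], [1.5, 0, 0], 1], [[0, 0, 0], [0, 0, 0], 1], [[0, 0, 0], [0, 0, 0], 1], [[0, 0, 0], [0, 0, 0], 1]]'

```text
t: 29.55
tcp_pos: [0.5122, 0.0806, 0.1012]
tool_rot: [-0.0, 1.0, 0.0, -0.002]
force: [-4.7, 1.6, 0.2]
finger_gap: 0.463
gripper_force: 53.0
```

play_rows --rows '[[[0, 0, 0], [1.5, 0, 0], 1], [[0, 0, 0], [0, 0, 0], 1], [[0, 0, 0], [0, 0, 0], 1], [[0, 0, 0], [0, 0, 0], 1]]'

```text
t: 29.88
tcp_pos: [0.5116, 0.0805, 0.1013]
tool_rot: [-0.0, 1.0, 0.0, -0.002]
force: [-5.2, 1.4, -1.0]
finger_gap: 0.467
gripper_force: 52.5
```

play_rows --rows '[[[0, 0, 0], [1.5, 0, 0], 1], [[0, 0, 0], [0, 0, 0], 1], [[0, 0, 0], [0, 0, 0], 1], [[0, 0, 0], [0, 0, 0], 1]]'

```text
t: 30.22
tcp_pos: [0.511, 0.0802, 0.1015]
tool_rot: [0.0, 1.0, 0.0, -0.001]
force: [-4.5, 2.7, -2.0]
finger_gap: 0.465
gripper_force: 52.3
```

```bash
python3 hung.py | grep -v dark; python3 -c "
from h import *
print(sense()['force'],sense()['tcp_pos'])"
```

```text
30.2167 [0.51099481 0.08020051 0.1015169 ]
wrist blue 2672 min [0.5394 0.0543 0.1307] max [0.5567 0.1048 0.1443] mid [0.5481 0.0796 0.1375] yaw 0.4
wrist amber 1071 min [0.5137 0.0604 0.1317] max [0.5249 0.0978 0.139 ] mid [0.5193 0.0791 0.1353] yaw 2.1
scene blue 76 min [0.5382 0.0475 0.106 ] max [0.5576 0.1062 0.1441] mid [0.5479 0.0769 0.1251] yaw 0.3
scene amber 88 min [0.5095 0.0537 0.09  ] max [0.5264 0.1039 0.1397] mid [0.5179 0.0788 0.1148] yaw -1.3
side blue 270 min [0.5338 0.0608 0.085 ] max [0.5597 0.1151 0.1434] mid [0.5468 0.0879 0.1142] yaw -2.5
side amber 59 min [0.5146 0.0756 0.0935] max [0.5246 0.1093 0.1267] mid [0.5196 0.0925 0.1101] yaw -8.3
[-4.2600681   1.75594548 -2.0060647 ] [0.51100319 0.08014176 0.10156752]
```

play_rows --rows '[[[0, 0, 0], [0, 0, 0], 0.45], [[0, 0, 0], [0, 0, 0], 0.3], [[0, 0, 0], [0, 0, 0], 0.15], [[0, 0, 0], [0, 0, 0], 0], [[0, 0, 0], [0, 0, 0], 0], [[0, 0, 0], [2, 0, 0], 0], [[0, 0, 0], [0, 0, -10], 0], [[0, 0, 0], [0, 0, -30], 0], [[0, 0, 0], [0, 0, -40], 0], [[0, 0, 0], [0, 0, -40], 0], [[0, 0, 0], [0, 0, 0], 0], [[0, 0, 0], [0, 0, 0], 0]]'

```text
t: 31.37
tcp_pos: [0.5114, 0.0799, 0.2251]
tool_rot: [-0.0, 1.0, -0.0, 0.004]
force: [0.1, -0.1, -0.1]
finger_gap: 1.0
gripper_force: 0.0
```

```bash
python3 hung.py
python3 - <<'E'
import cv2,numpy as np
a=cv2.imread("pics/hung_wrist.png")[130:280,220:420];b=cv2.imread("pics/hung_side.png")[150:225,250:350]
cv2.imwrite("pics/g5.png",np.hstack([cv2.resize(a,(400,300),interpolation=2),cv2.resize(b,(400,300),interpolation=2)]))
E
```

```text
31.3667 [0.51142098 0.07993901 0.22508785]
wrist blue 1208 min [0.5394 0.0487 0.1204] max [0.5591 0.1093 0.1443] mid [0.5492 0.079  0.1323] yaw 0.4
wrist dark 910 min [0.5247 0.0503 0.1125] max [0.5401 0.1084 0.1422] mid [0.5324 0.0793 0.1273] yaw 0.5
wrist amber 648 min [0.5127 0.0533 0.1221] max [0.525  0.1028 0.1392] mid [0.5188 0.0781 0.1307] yaw 1.4
scene blue 190 min [0.5382 0.047  0.1095] max [0.5608 0.105  0.1446] mid [0.5495 0.076  0.127 ] yaw -1.8
scene dark 119 min [0.5238 0.0509 0.1028] max [0.5405 0.104  0.1422] mid [0.5322 0.0775 0.1225] yaw -4.7
scene amber 146 min [0.5117 0.0542 0.0898] max [0.5265 0.1051 0.1403] mid [0.5191 0.0797 0.1151] yaw 1.4
side blue 274 min [0.534  0.0614 0.0848] max [0.5596 0.114  0.1435] mid [0.5468 0.0877 0.1141] yaw -5.8
side dark 125 min [0.5266 0.0648 0.0894] max [0.5384 0.112  0.1403] mid [0.5325 0.0884 0.1149] yaw -0.4
side amber 100 min [0.5143 0.0643 0.098 ] max [0.5268 0.1095 0.1381] mid [0.5205 0.0869 0.1181] yaw 1.6
```

View pics/g5.png

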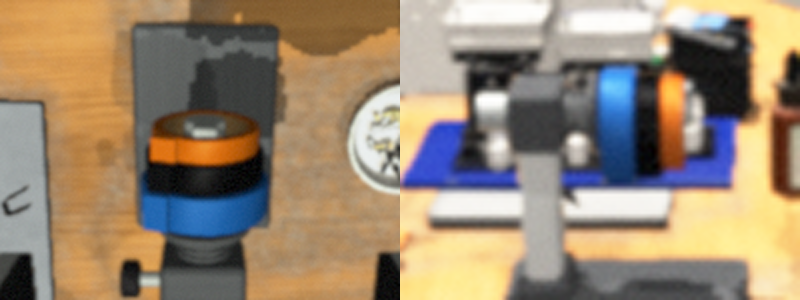

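The picture shows blue (205,205), black (205,178) and amber (205,145) flush behind the lip, and the side view agrees. Measured centre spacings are about 17 and 13.5 mm, and heights about 0.111 to 0.112 m. The robot is clear, so I hand in.

```bash
python3 -c "
from station import *
print(sign_off())"
```

```text
the job is handed in; nothing more can be done
None
```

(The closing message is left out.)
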